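# Change the roller in a strap-embossing stand

## Task

The slim embossing roller is in the way in the forked stand: lift it out and lay it flat inside the open wooden tray. Then lower the wide roller gently into the stand, so that its spindle lies fully down in both forks with the drum centred between the cheeks. Set both rollers down without dropping them, and leave the oil bottle, the sharpening stone, the maul and the tin undisturbed where they are.

Things in the scene. Friction and masses are not known exactly. Their poses are not given: they have to be found in the camera images.
- wide_roller: Roller to fit: wooden drum 56 mm in diameter, 60 mm long, between two octagonal wooden end plates (6 mm thick, 68 mm over flats, 74 over corners, outer faces 72 mm apart), on a steel spindle 12 mm thick, 130 mm long; one rigid piece, about 0.45 kg, starting on the bench. y: along the spindle. Origin 34 mm below the spindle's middle when on a flat.
- wide_roller_axis (a point): Middle of the wide roller: on the spindle's axis, halfway along. Its y axis runs along the spindle.
- slim_roller: The roller that is in the way, at first with its spindle in the stand's forks. As the wide roller in every size except that its drum is only 26 mm in diameter (60 mm long); about 0.25 kg. Its y axis is parallel to the spindle; origin 34 mm from the spindle's middle.
- slim_roller_axis (a point): Middle of the slim roller: on the spindle's axis, halfway along. Its y axis runs along the spindle.
- stand: Fixed: dark iron base 110 x 134 x 12 mm and two green cheeks, 12 mm thick, centred at y = -49 and +49 mm (86 mm clear between). Each ends in an upward V fork: flat floor 9 mm wide, 69 mm above the bench; mouth about 40 mm wide, 91 mm above. A steel bar lies low between them (top at 30 mm). Origin: centre of the underside; y runs from cheek to cheek.
- stand_seat (a point): Where the middle of a seated roller's spindle lies: midway between the cheeks, 75 mm above the bench. Axes as the stand.
- tray: Fixed open dark wooden tray, 135 mm (its x) by 190 mm (its y) outside, 45 mm high, walls and floor 7 mm thick. Origin: centre of its underside, on the bench. A roller fits with its spindle along the tray's long side (y); lying there its axis is about 41 mm above the bench.
- oil_bottle: Bystander: amber bottle with a black cap, 56 mm in diameter, 150 mm tall, standing near one end of the wide roller. Origin: centre of its underside.
- stone: Bystander: grey sharpening stone, 40 (its x) x 100 (its y) x 35 mm, lying beside the wide roller, with room for a finger between. Origin: centre of its underside.
- maul: Bystander: maul standing on its white head (60 mm in diameter, 85 mm tall) with its wooden handle up, 175 mm tall in all, on the far side of the stand. Origin: centre of its underside.
- tin: Bystander: closed plain steel tin, 60 mm in diameter, 80 mm tall, standing close to the stand on the robot's side. Origin: centre of its underside.
Not all that is in view belongs to the job. Leave any blue look-alike of the slim_roller alone.

How it is judged (in metres and radians):
On the way, in this order (a step that is already met when the one before it is completed fails the run):
1. the slim roller has been lifted out and is well clear of the stand (horizontal distance between slim_roller_axis and stand_seat above 0.12 m), for 0.2 s.
2. the wide roller lies in both forks of the stand (x of wide_roller_axis in the frame of stand_seat between -0.004 and 0.004 m and y of wide_roller_axis in the frame of stand_seat between -0.01 and 0.01 m and z of wide_roller_axis in the frame of stand_seat between -0.004 and 0.004 m and angle between the y axis of wide_roller and the y axis of stand, either way round below 0.05 rad), for 0.2 s.
At the end, for the whole second after the job is handed in: Wide roller's middle within 4 mm of the seat across and in height, 10 mm along, axis within 0.05 rad of the stand's. Slim roller level (0.12 rad) on the tray floor, middle within 35 mm (x) and 45 mm (y) of the tray's centre, 34 to 50 mm above its underside. Both at rest (under 20 mm/s) (all of step 2 and x of slim_roller_axis in the frame of tray between -0.035 and 0.035 m and y of slim_roller_axis in the frame of tray between -0.045 and 0.045 m and z of slim_roller_axis in the frame of tray between 0.034 and 0.05 m and angle between slim_roller's own y axis and vertical between 1.45 and 1.69 rad and linear speed of each of wide_roller, slim_roller below 0.02 m/s); the robot touches nothing.
It fails at once if the oil bottle or the sharpening stone is shifted by more than 20 mm or tipped over (distance of any of oil_bottle, stone from where it was at the start of the episode above 0.02 m or angle between any of oil_bottle, stone's own z axis and vertical above 0.35 rad).
It fails at once if the maul or the tin is shifted by more than 20 mm or tipped over (distance of any of maul, tin from where it was at the start of the episode above 0.02 m or angle between any of maul, tin's own z axis and vertical above 0.35 rad).
It fails at once if the wide roller hits the stand hard (over 60 N), as when dropped (contact force between wide_roller and stand above 60 N).
It fails at once if the slim roller hits the tray hard (over 60 N), as when dropped or thrown (contact force between slim_roller and tray above 60 N).
It also fails if it takes over 61 s, if anything falls off the work surface, if the arm or the gripper's body presses on something with over 40 N, if the wrist force passes 120 N, or if a joint passes its speed limit or range.

## Robot

A 7-joint arm with a two-finger parallel gripper is mounted at the origin on the work surface. World frame = base frame: x ahead of the robot, y to its left, z up, the work surface at z = 0. Lengths are in mm, angles in rad, forces in N, time in s.
With the tool pointing down it reaches from about 400 to 875 mm from the base axis. Payload 4.4 kg.
Tool frame: the origin (TCP) lies between the finger pads; the fingertips stand 17 mm ahead of it and the grasp point (between the pads) lies 2 mm behind it; z points along the fingers, y is the line along which they close (so a half turn about z gives the same grasp; the last joint's range is limited). The gripper opens to 85 mm and grips with 20 to 120 N. Pads are 22 mm wide; open, the fingers measure 114 mm over their backs; the gripper's body (76 mm by 85 mm) begins 54 mm behind the grasp point. The pads swing forward as they close: fully open they stand 13 mm farther back than shut.
Start: joints at [1.175, 0.628, 0.038, 1.517, -0.027, 0.996, -0.02], TCP at [210.532, -614.975, 248.313] pointing down, gripper open.
Joint ranges: [-3.06, 3.06], [-0.37, 2.12], [-1.25, 1.32], [0.18, 2.47], [-1.1, 4.24], [0.23, 1.98], [-2.94, 2.94]. Speed limits (rad/s): [2.57, 2.57, 3.14, 3.14, 3.14, 3.14, 3.14].

## Interface

Orientations are given as [roll, pitch, yaw] about the fixed x, y, z axes, in that order (R = Rz(yaw) Ry(pitch) Rx(roll)).
In Python, from cell import sensors, get_image, ctrl gives the robot as it stands.
- The arm moves only by the tool send_rows, never from a script. Its argument "series" is a list of rows, each a list of 3 entries, a list of its own where there are three numbers: the finger opening in mm, from 0 to 85.4, then the shift along the world's x, y, z in units of 60 mm (1.0 is 60 mm), then the turn, a rotation vector about the world's x, y, z in units of 5 degrees (1.0 is 5 degrees). A call has 1 to 8 rows; each row shifts and turns the commanded pose from where the row before left it; what a row does not reach is not made up. A row lasts 1/8 s, in which the tool goes at most 62.5 mm and 10.7 degrees, less where a joint would pass 70% of its speed; a pose out of reach is approached as far as the arm can. A call is refused whole if a number of a shift passes 1 or a number of a turn 1, either way. A call with a gripper value outside its range is refused whole. The fingers move at their own pace and stop on an object; the grip force is fixed at half the most. Time passes only in rows, so rows that do not move let the fingers close. It gives the time, the measured TCP pose, the force, the opening and the grip force at its end, in the units of the state.
- sensors.read_state(): the state, without advancing time (a new reading comes with each control period).
- get_image(name): name is "scene" or "top" or "wrist"; returns a dict with "img" (420x560x3 uint8, red, green, blue), "depth" (420x560 float32, mm along the optical axis (not along the pixel's ray), 0 where there is no reading), "vfov" (degrees; the focal length in pixels is half the picture's height over the tangent of half this angle, whatever the lens; pixels are square), "cx", "cy" (the principal point, pixels), "k1" (the pictures are not rectified: a ray, as slopes to the right and down, at radius r is drawn at 1 + k1 r^2 times it, then the intrinsics apply), "world_to_cam" (4x4, takes a point from world to camera coordinates). Camera axes: x right, y down, z forward; pixel columns grow to the right and rows downward; lengths in mm; the calibration is good to about 2 mm. A picture is of the moment at which its call begins.
- ctrl.finish_job(): hands the job in; it is judged then, once.
The state is a dict: "clock": time; "qpos": joint angles; "qd": joint speeds; "tau": joint torques, N m; "eef_pos": TCP position; "tool_rot": TCP orientation; "force": force on the tool from outside, world axes, zero at the start; "torque": the same for the moment, N m; "width": finger opening in mm; "gripper_force": force on a finger pad.
Only numpy, scipy, OpenCV 4.12 (cv2) and the standard library are available. Lean on these libraries where they do the work, as an engineer would, in place of code of your own. Each camera call takes 0.05 s, during which the arm holds its last target. There are 200 camera calls.

## Working session

There is one attempt and no reset: what is moved stays moved. The work goes in short steps, Python scripts to look and compute and a tool call to move; the robot and the scene stay as the last step left them, time stands still between calls to the robot, and variables do not carry over. Pictures are saved under pics/ and viewed, at most 10 in all, crops included, and the job is handed in when it is done.

Besides the shell and the picture viewer there is one more tool, called in YAML: its name, and indented under it one key for each argument. send_rows: Moves the arm, as the interface text tells. Its arguments: {"type":"object","properties":{"series":{"type":"array"}},"required":["series"]}

```bash
mkdir -p pics; ls; cat > h.py <<'E'
import numpy as np, cv2
from cell import sensors, get_image, ctrl
def snap(n):
    d=get_image(n); d['f']=210/np.tan(np.radians(d['vfov']/2)); return d
def pts(d):
    "world point of every pixel by depth"
    K=np.array([[d['f'],0,d['cx']],[0,d['f'],d['cy']],[0,0,1.]])
    v,u=np.mgrid[0:420,0:560].astype(float)
    p=cv2.undistortPoints(np.stack([u.ravel(),v.ravel()],1)[:,None],K,np.array([d['k1'],0,0,0,0.]))[:,0]
    z=d['depth'].ravel().astype(float)
    P=np.c_[p*z[:,None],z]; T=np.linalg.inv(d['world_to_cam'])
    W=(P@T[:3,:3].T+T[:3,3]).reshape(420,560,3); W[d['depth']==0]=np.nan
    return W
E
python3 - <<'E'
from h import *
print(sensors.read_state())
for n in ('scene','top','wrist'):
    d=snap(n); cv2.imwrite(f'pics/{n}0.png',d['img'][...,::-1]); W=pts(d); np.savez(f'{n}0.npz',W=W,img=d['img'])
    print(n,d['vfov'],d['cx'],d['cy'],d['k1'],np.round(np.linalg.inv(d['world_to_cam'])[:3],3).tolist(), np.nanmin(W,(0,1)),np.nanmax(W,(0,1)))
E
```

```text
pics
{'clock': 0.0, 'qpos': array([ 1.17520471,  0.62934493,  0.03841807,  1.5183659 , -0.02699691,
        0.99626721, -0.02004867]), 'qd': array([-0.00132507, -0.00085029,  0.00258876,  0.00037542, -0.00084112,
       -0.00029358, -0.00065005]), 'tau': array([ 1.08275068e-03, -5.63416207e+01,  1.22629914e+00, -1.93453950e+01,
        1.09838747e-02,  1.06246263e-02, -2.31160362e-05]), 'eef_pos': array([ 210.35165314, -614.40724856,  247.3900535 ]), 'tool_rot': array([-3.13972456e+00,  1.30328641e-05,  3.29764006e-01]), 'force': array([-0.39698939,  0.36059412,  0.42807061]), 'torque': array([-0.03445992, -0.01481289,  0.00483675]), 'gripper_force': 0.0, 'width': 85.53954296312212}
scene 52.438666143286845 279.0332281025417 207.82782483183198 -0.06913033681944153 [[0.582, 0.589, -0.561, 1002.813], [0.813, -0.426, 0.396, -332.597], [-0.006, -0.686, -0.727, 736.599]] [-1583.32386702  -596.99062505  -762.37672801] [1207.28482663 1809.13539656  413.77281612]
top 48.20810661185428 275.81948217657975 205.05680880338244 0.007890283294986734 [[-0.014, -0.989, 0.148, 318.182], [-1.0, 0.013, -0.01, 38.387], [0.008, -0.148, -0.989, 1268.311]] [  -55.85598261 -1318.41673146  -775.07872788] [1603.69306914 1283.05951943  709.18795071]
wrist 68.60545396006438 282.6139003188411 216.65168434504935 -0.06839163692713478 [[0.323, -0.904, -0.28, 280.879], [-0.946, -0.31, -0.094, -589.974], [-0.002, 0.295, -0.955, 373.2]] [-1414.01447551 -2014.99576477  -757.1818802 ] [ 966.65459835 -100.98146268  330.04229468]
```

View pics/top0.png

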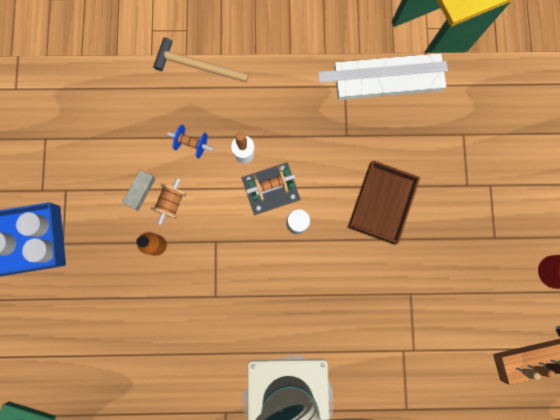

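View pics/scene0.png

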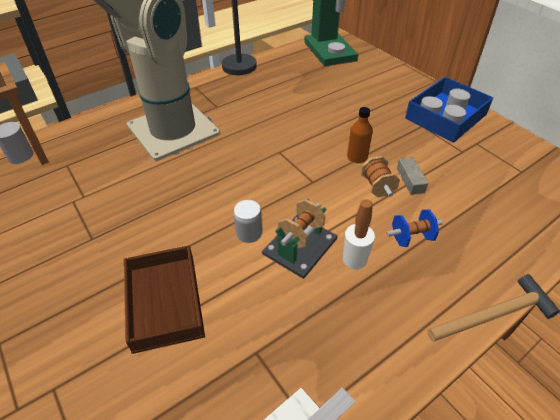

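The top view shows the wide roller (170,200) between the stone (140,190) and bottle (152,243). The slim roller is in the stand (271,187), the tin at (298,221), the maul at (243,148), the tray at (384,202) and the blue decoy at (190,142). The scene view shows the same layout. Next I'll measure positions from depth.

```bash
cat > m.py <<'E'
from h import *
def load(n,k='0'):
    z=np.load(f'{n}{k}.npz'); return z['W'],z['img']
def fit(P,name):
    r=cv2.minAreaRect(P[:,:2].astype(np.float32)); print(name,len(P),'rect c',np.round(r[0],1),'size',np.round(r[1],1),'ang',round(r[2],1),'med',np.round(np.median(P,0),1),'zmax',np.round(np.percentile(P[:,2],[2,50,98]),1))
E
python3 - <<'E'
from m import *
for n in('top','scene'):
    W,im=load(n); hsv=cv2.cvtColor(im,cv2.COLOR_RGB2HSV)
    x,y,z=np.moveaxis(W,2,0)
    print(n,'table z',np.nanmedian(z[(abs(x-450)<250)&(abs(y)<400)]))
    m=(z>12)&(z<220)&(x>250)&(x<750)&(abs(y)<450)
    # clusters in image
    k,l,s,c=cv2.connectedComponentsWithStats(m.astype(np.uint8))
    for i in range(1,k):
        if s[i,4]>60:
            fit(W[l==i],f'{n} px{c[i].round()}')
E
```

```text
top table z -0.3779515891827714
top px[189. 141.] 578 rect c [679.9 257.5] size [130.5  68.2] ang 69.5 med [677.4 259.1  44.4] zmax [17.7 44.4 69. ]
top px[242. 148.] 518 rect c [647.8 112.1] size [52.8 58.1] ang 10.6 med [640.1 109.8  85.2] zmax [ 21.7  85.2 176.2]
top px[386. 201.] 1066 rect c [ 508.7 -261.7] size [135.7 191.9] ang 68.9 med [ 511.6 -274.3   40.7] zmax [12.9 40.7 47.6]
top px[270. 186.] 1130 rect c [552.7  40.9] size [109.  132.6] ang 18.1 med [549.1  43.5  76.4] zmax [ 12.2  76.4 108.8]
top px[138. 190.] 642 rect c [549.8 395.6] size [42.6 99.3] ang 63.6 med [548.6 393.5  33.9] zmax [14.4 33.9 39.1]
top px[168. 201.] 745 rect c [516.9 311.7] size [ 70.4 129.2] ang 67.4 med [514.  306.7  56.1] zmax [31.2 56.1 68.4]
top px[297. 222.] 454 rect c [455.5 -29. ] size [58.8 57.1] ang 88.2 med [452.7 -27.2  78.3] zmax [29.4 78.3 83.3]
top px[151. 244.] 537 rect c [402.1 345.4] size [49.9 55.1] ang 77.3 med [399.  337.5 101.1] zmax [ 16.6 101.1 151.9]
scene table z 1.2869778578357227
scene px[360. 136.] 931 rect c [409.3 338.9] size [53.7 43.8] ang 20.7 med [416.9 332.4  82
[... 172 characters left out ...]
rect c [552.8 391.9] size [ 41.1 102.9] ang 62.9 med [558.8 385.   33.3] zmax [13.1 33.3 36.6]
scene px[300. 236.] 2628 rect c [555.4  38.6] size [107.8 135.6] ang 18.0 med [567.1  16.9  58.3] zmax [ 12.2  58.3 109.2]
scene px[359. 236.] 1430 rect c [655.  106.5] size [58.5 53.7] ang 36.8 med [661.8  98.6  85.1] zmax [ 16.8  85.1 175.3]
scene px[248. 219.] 975 rect c [462.  -31.6] size [56.3 60. ] ang 31.0 med [475.1 -39.2  69.9] zmax [14.7 69.9 82.8]
scene px[415. 227.] 1066 rect c [681.1 253.8] size [131.3  72.2] ang 70.6 med [687.1 251.   43.9] zmax [15.7 43.9 68.7]
scene px[159. 299.] 2644 rect c [ 510.3 -264.9] size [135.7 193.3] ang 69.0 med [ 526.1 -275.9   38. ] zmax [12.9 38.  47.2]
```

```bash
python3 - <<'E'
import cv2
a=cv2.imread('pics/top0.png')[120:265,110:310]; b=cv2.imread('pics/scene0.png')[100:290,220:450]
cv2.imwrite('pics/tc.png',cv2.resize(a,None,fx=4,fy=4,interpolation=cv2.INTER_CUBIC))
E
```

```text
(no output)
```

View pics/tc.png

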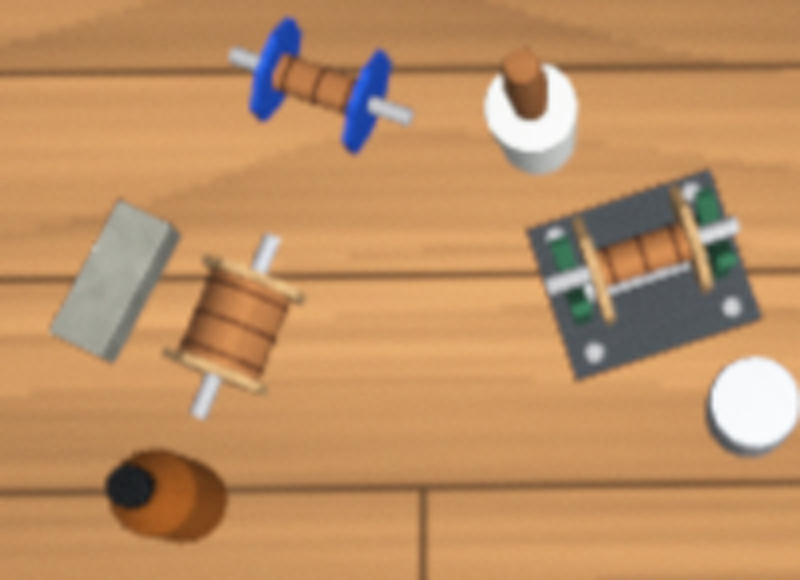

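The crop confirms the wide roller's spindle runs from (200,415) to (270,240), about -21.5° from world x. The stand's axis is at yaw 18°. Every footprint matches its given size. I'm moving over the stand now, with tool yaw 108° so the fingers close across the slim drum.

send_rows:
  series:
    - [85,[0.36,0.68,0],[0,0,1]]
    - [85,[0.36,0.68,0],[0,0,1]]
    - [85,[0.36,0.68,0],[0,0,1]]
    - [85,[0.36,0.68,0],[0,0,1]]
    - [85,[0.36,0.68,0],[0,0,1]]
    - [85,[0.36,0.68,0],[0,0,1]]
    - [85,[0.36,0.68,0],[0,0,1]]
    - [85,[0.36,0.68,0],[0,0,1]]

```text
clock: 1.15
eef_pos: [383.9, -287.2, 248.3]
tool_rot: [3.141, -0.0, 1.031]
force: [1.4, -0.1, 0.6]
width: 85.3
gripper_force: 0.0
```

send_rows:
  series:
    - [85,[0.36,0.68,0],[0,0,1]]
    - [85,[0.36,0.68,0],[0,0,1]]
    - [85,[0.36,0.68,0],[0,0,1]]
    - [85,[0.36,0.68,0],[0,0,1]]
    - [85,[0.36,0.68,0],[0,0,1]]
    - [85,[0.36,0.68,0],[0,0,1]]
    - [85,[0.36,0.68,0],[0,0,1]]
    - [85,[0.36,0.68,0],[0,0,1]]

```text
clock: 2.15
eef_pos: [556.6, 39.0, 248.1]
tool_rot: [-3.141, 0.0, 1.729]
force: [0.5, 0.1, -0.7]
width: 85.1
gripper_force: 0.0
```

send_rows:
  series:
    - [85,[0,0,0],[0,0,1]]
    - [85,[0,0,0],[0,0,0.8]]
    - [85,[0,0,0],[0,0,0]]

```text
clock: 2.52
eef_pos: [555.9, 37.8, 248.0]
tool_rot: [-3.141, -0.0, 1.882]
force: [-0.3, -0.1, -0.0]
width: 85.2
gripper_force: 0.0
```

```bash
python3 - <<'E'
from m import *
d=snap('wrist'); cv2.imwrite('pics/w1.png',d['img'][...,::-1]); W=pts(d); np.savez('wrist1.npz',W=W,img=d['img'])
x,y,z=np.moveaxis(W,2,0)
m=(z>12)&(z<220)&(x>350)&(x<750)&(y>-150)&(y<200)
k,l,s,c=cv2.connectedComponentsWithStats(m.astype(np.uint8))
for i in range(1,k):
    if s[i,4]>200: fit(W[l==i],f'px{c[i].round()}')
# stand-frame of bright steel / plates, relative to TCP-ish centre guess
c0=np.array([554,39.7]); R=np.array([[.951,.309],[-.309,.951]])
q=(W[...,:2]-c0)@R.T
near=(abs(q[...,0])<60)&(abs(q[...,1])<75)&np.isfinite(z)
pl=near&(z>93)&(z<120)
print('plates tops x',np.percentile(q[pl][:,0],[1,50,99]),'y hist',np.histogram(q[pl][:,1],bins=np.arange(-50,51,2)))
g=near&(z>76)&(z<95)&(im:=True)
hsv=cv2.cvtColor(d['img'],cv2.COLOR_RGB2HSV)
gr=near&(hsv[...,0]>50)&(hsv[...,0]<85)&(hsv[...,1]>90)
print('green',gr.sum(),np.percentile(q[gr],[1,50,99],axis=0),np.percentile(z[gr],[1,99]))
E
```

```text
px[282. 191.] 8273 rect c [554.2  38.7] size [109.5 132.2] ang 18.3 med [551.4  42.9  79.8] zmax [ 12.1  79.8 109.2]
px[410. 165.] 4927 rect c [647.7 110.2] size [51.7 58.4] ang 1.5 med [641.3 110.7  86.4] zmax [ 26.5  86.4 175.6]
px[180. 227.] 3318 rect c [458.1 -29.9] size [57.3 57.5] ang 25.8 med [462.1 -21.6  79.6] zmax [17.2 79.6 81.4]
plates tops x [-29.21288882  -0.32274412  28.84670951] y hist (array([  0,   0,   0,   0,   0,   0,  18, 130, 114, 376,   2,   0,   0,
         0,   0,   0,   0,   0,   0,   0,   0,   0,   0,   0,   0,   0,
         0,   0,   0,   0,   0,   0,   0,   0,   0,   0,   0,   0,   0,
        51, 145, 166, 232,   0,   0,   0,   0,   0,   0,   0]), array([-50, -48, -46, -44, -42, -40, -38, -36, -34, -32, -30, -28, -26,
       -24, -22, -20, -18, -16, -14, -12, -10,  -8,  -6,  -4,  -2,   0,
         2,   4,   6,   8,  10,  12,  14,  16,  18,  20,  22,  24,  26,
        28,  30,  32,  34,  36,  38,  40,  42,  44,  46,  48,  50]))
green 975 [[-25.80518423 -55.70795044]
 [  6.58812437  45.47270332]
 [ 25.683888    54.08077167]] [34.44354988 91.64511517]
```

View pics/w1.png

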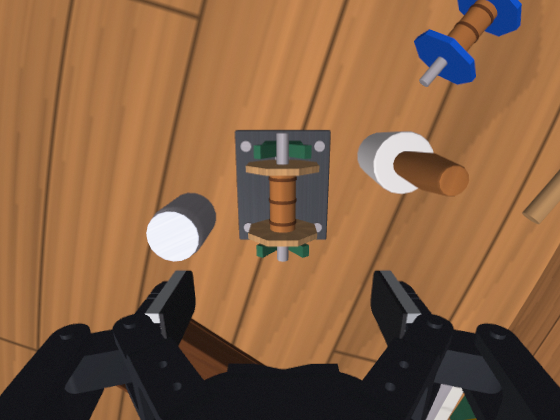

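The wrist view shows the slim roller centred in the stand at (283,200), with the tin at (180,225) and the maul at (410,165) clear of the finger lines. The stand centre measures (554.2, 38.7), yaw 18.2°. I'm descending to grasp the slim drum.

send_rows:
  series:
    - [70,[-0.02,0.015,-0.3],[0,0,0]]
    - [70,[0,0,-0.45],[0,0,0]]
    - [70,[0,0,-0.5],[0,0,0]]
    - [70,[0,0,-0.5],[0,0,0]]
    - [70,[0,0,-0.5],[0,0,0]]
    - [70,[0,0,-0.4],[0,0,0]]
    - [70,[0,0,-0.26],[0,0,0]]
    - [70,[0,0,0],[0,0,0]]

```text
clock: 3.58
eef_pos: [554.3, 38.6, 72.9]
tool_rot: [-3.14, -0.0, 1.883]
force: [0.1, 0.3, 0.9]
width: 70.1
gripper_force: 0.0
```

send_rows:
  series:
    - [0,[0,0,0],[0,0,0]]
    - [0,[0,0,0],[0,0,0]]
    - [0,[0,0,0],[0,0,0]]
    - [0,[0,0,0],[0,0,0]]
    - [0,[0,0,0],[0,0,0]]
    - [0,[0,0,0],[0,0,0]]

```text
clock: 4.32
eef_pos: [556.0, 38.8, 74.8]
tool_rot: [3.139, 0.001, 1.883]
force: [0.2, -0.1, 5.9]
width: 24.2
gripper_force: 58.6
```

send_rows:
  series:
    - [0,[0,0,0.1],[0,0,0]]
    - [0,[0,0,0.2],[0,0,0]]
    - [0,[0,0,0.4],[0,0,0]]
    - [0,[0,0,0.5],[0,0,0]]
    - [0,[0,0,0.5],[0,0,0]]
    - [0,[0,0,0.4],[0,0,0]]
    - [0,[0,0,0.2],[0,0,0]]
    - [0,[0,0,0],[0,0,0]]

```text
clock: 5.32
eef_pos: [555.1, 38.7, 212.3]
tool_rot: [3.141, 0.0, 1.883]
force: [0.1, -0.2, -3.8]
width: 24.1
gripper_force: 59.1
```

send_rows:
  series:
    - [0,[-0.03,-0.2,0],[0,0,0.3]]
    - [0,[-0.08,-0.4,0],[0,0,0.8]]
    - [0,[-0.08,-0.5,0],[0,0,0.9]]
    - [0,[-0.08,-0.5,0],[0,0,1]]
    - [0,[-0.08,-0.5,0],[0,0,1]]
    - [0,[-0.08,-0.5,0],[0,0,1]]
    - [0,[-0.08,-0.5,0],[0,0,1]]
    - [0,[-0.08,-0.5,0],[0,0,1]]

```text
clock: 6.32
eef_pos: [518.4, -178.1, 210.3]
tool_rot: [-3.141, -0.003, 2.497]
force: [0.4, -0.4, -3.5]
width: 24.1
gripper_force: 59.1
```

send_rows:
  series:
    - [0,[-0.08,-0.5,0],[0,0,1]]
    - [0,[-0.08,-0.5,0],[0,0,1]]
    - [0,[-0.04,-0.3,0],[0,0,0.8]]
    - [0,[-0.02,-0.1,0],[0,0,0.3]]
    - [0,[0,0,0],[0,0,0]]
    - [0,[0,0,0],[0,0,0]]

```text
clock: 7.08
eef_pos: [506.6, -259.8, 211.6]
tool_rot: [3.141, -0.0, 2.766]
force: [-0.6, -0.4, -3.5]
width: 23.9
gripper_force: 59.1
```

```bash
cat >> m.py <<'E'
def look(name,k):
    d=snap(name); W=pts(d); np.savez(f'{name}{k}.npz',W=W,img=d['img']); cv2.imwrite(f'pics/{name}{k}.png',d['img'][...,::-1])
    return W,d['img'],sensors.read_state()
def toolxy(W,s,yaw):
    c,n=np.cos(yaw),np.sin(yaw); return (W[...,:2]-s['eef_pos'][:2])@np.array([[c,n],[n,-c]]).T
E
python3 - <<'E'
from m import *
W,im,s=look('wrist',2); z=W[...,2]; q=toolxy(W,s,s['tool_rot'][2]); tz=z-s['eef_pos'][2]
near=(abs(q[...,0])<70)&(abs(q[...,1])<60)
p=near&(tz>-45)&(tz<42)
pl=p&(abs(q[...,1])>18)&(abs(q[...,0])>25)&(tz>10)
print(np.histogram(q[pl][:,0],bins=np.arange(-50,51,3)),tz[pl].max())
t=near&(z<80)|((abs(q[...,0])<130)&(abs(q[...,1])<110)&(z>35)&(z<60))
fit(W[(abs(q[...,0])<130)&(abs(q[...,1])<110)&(z>35)&(z<60)],'tray')
W,im,s=look('scene',2)
E
```

```text
(array([  0,   0,   0,   0,   0,   0,   0,   0,   0,   0,   0,   0,   0,
         0,   0,   0,   0,   0,   0,   0,   0,   0,   0,   0,   0,   0,
        15, 471, 830, 634,   0,   0,   0]), array([-50, -47, -44, -41, -38, -35, -32, -29, -26, -23, -20, -17, -14,
       -11,  -8,  -5,  -2,   1,   4,   7,  10,  13,  16,  19,  22,  25,
        28,  31,  34,  37,  40,  43,  46,  49])) 31.203862717768743
tray 3252 rect c [ 509.1 -264.8] size [135.8 189.9] ang 69.0 med [ 447.2 -236.    44.5] zmax [36.3 44.5 46.3]
```

View pics/scene2.png

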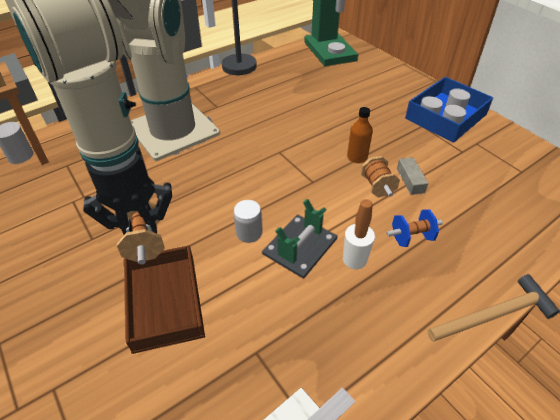

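The slim roller hangs level in the gripper over the tray at (140,240), the stand is empty and the bystanders haven't moved. I'm lowering it into the tray.

send_rows:
  series:
    - [0,[0.045,-0.08,-0.2],[0,0,0]]
    - [0,[0,0,-0.4],[0,0,0]]
    - [0,[0,0,-0.5],[0,0,0]]
    - [0,[0,0,-0.5],[0,0,0]]
    - [0,[0,0,-0.5],[0,0,0]]
    - [0,[0,0,-0.4],[0,0,0]]
    - [0,[0,0,-0.2],[0,0,0]]
    - [0,[0,0,0],[0,0,0]]

```text
clock: 8.18
eef_pos: [508.7, -265.8, 48.9]
tool_rot: [3.142, -0.001, 2.765]
force: [-0.3, 0.7, -2.4]
width: 24.3
gripper_force: 59.1
```

send_rows:
  series:
    - [0,[0,0,-0.03],[0,0,0]]
    - [0,[0,0,-0.03],[0,0,0]]
    - [0,[0,0,-0.02],[0,0,0]]
    - [0,[0,0,0],[0,0,0]]

```text
clock: 8.68
eef_pos: [509.1, -266.2, 45.1]
tool_rot: [-3.142, 0.0, 2.764]
force: [0.1, -0.9, -3.1]
width: 24.4
gripper_force: 59.1
```

send_rows:
  series:
    - [0,[0,0,-0.02],[0,0,0]]
    - [0,[0,0,-0.02],[0,0,0]]
    - [0,[0,0,0],[0,0,0]]

```text
clock: 9.05
eef_pos: [508.9, -266.0, 42.4]
tool_rot: [3.142, -0.0, 2.765]
force: [0.4, 1.0, -2.5]
width: 24.2
gripper_force: 59.1
```

send_rows:
  series:
    - [0,[0,0,-0.02],[0,0,0]]
    - [0,[0,0,0],[0,0,0]]

```text
clock: 9.3
eef_pos: [509.0, -266.0, 41.2]
tool_rot: [3.142, -0.0, 2.765]
force: [-0.2, -0.3, -3.5]
width: 24.2
gripper_force: 59.1
```

send_rows:
  series:
    - [0,[0,0,-0.02],[0,0,0]]
    - [0,[0,0,-0.02],[0,0,0]]
    - [0,[0,0,0],[0,0,0]]

```text
clock: 9.68
eef_pos: [509.1, -266.0, 40.8]
tool_rot: [-3.14, 0.001, 2.765]
force: [-5.0, 1.6, 13.9]
width: 24.3
gripper_force: 61.1
```

send_rows:
  series:
    - [0,[0,0,-0.02],[0,0,0]]
    - [0,[0,0,0],[0,0,0]]

```text
clock: 9.93
eef_pos: [509.2, -266.0, 40.8]
tool_rot: [-3.14, 0.001, 2.765]
force: [-7.0, 2.2, 23.9]
width: 24.4
gripper_force: 62.1
```

send_rows:
  series:
    - [0,[0,0,0.03],[0,0,0]]
    - [0,[0,0,0],[0,0,0]]
    - [30,[0,0,0],[0,0,0]]
    - [34,[0,0,0],[0,0,0]]
    - [46,[0,0,0],[0,0,0]]
    - [50,[0,0,0],[0,0,0]]
    - [50,[0,0,0],[0,0,0]]

```text
clock: 10.8
eef_pos: [509.0, -266.0, 39.4]
tool_rot: [3.141, -0.0, 2.764]
force: [-0.3, 0.5, 0.6]
width: 50.3
gripper_force: 0.0
```

send_rows:
  series:
    - [50,[0,0,0.1],[0,0,0]]
    - [50,[0,0,0.3],[0,0,0]]
    - [50,[0,0,0.5],[0,0,0]]
    - [50,[0,0,0.6],[0,0,0]]
    - [50,[0,0,0.7],[0,0,0]]
    - [50,[0,0,0.7],[0,0,0]]
    - [50,[0,0,0.4],[0,0,0]]
    - [50,[0,0,0],[0,0,0]]

```text
clock: 11.8
eef_pos: [510.3, -266.2, 240.6]
tool_rot: [-3.141, 0.005, 2.765]
force: [-0.1, -0.2, -0.9]
width: 49.8
gripper_force: 0.0
```

```bash
python3 - <<'E'
from m import *
W,im,s=look('wrist',3); x,y,z=np.moveaxis(W,2,0); print(s['eef_pos'],s['tool_rot'])
a=np.radians(69); q=(W[...,:2]-[509.2,-264.6])@np.array([[np.cos(a),np.sin(a)],[-np.sin(a),np.cos(a)]]).T
m=(abs(q[...,0])<60)&(abs(q[...,1])<88)
for lo,hi in((50,100),(15,48)):
    k=m&(z>lo)&(z<hi); print(lo,k.sum(),np.percentile(q[k],[1,50,99],axis=0).round(1),np.percentile(z[k],[50,99]).round(1))
E
```

```text
[ 509.23044241 -266.16815312  238.91933118] [-3.14104770e+00  2.19161011e-03  2.76450021e+00]
50 2259 [[-33.7 -34.7]
 [ -1.5  -2.5]
 [ 30.7  37. ]] [56. 76.]
15 1634 [[-56.  -88. ]
 [ -0.7 -28.9]
 [ 59.6  88. ]] [41.7 47.8]
```

The slim roller lies in the tray about 2 mm off centre, with its axis about 41 mm up. Next is the wide roller at the same yaw.

send_rows:
  series:
    - [60,[0,0.4,0],[0,0,0]]
    - [70,[0,0.7,0],[0,0,0]]
    - [85,[0.02,0.85,0],[0,0,0]]
    - [85,[0.02,0.85,0],[0,0,0]]
    - [85,[0.02,0.85,0],[0,0,0]]
    - [85,[0.02,0.85,0],[0,0,0]]
    - [85,[0.02,0.85,0],[0,0,0]]
    - [85,[0.02,0.85,0],[0,0,0]]

```text
clock: 12.85
eef_pos: [515.3, 107.1, 236.5]
tool_rot: [-3.14, -0.002, 2.765]
force: [0.7, -0.4, 0.0]
width: 85.2
gripper_force: 0.0
```

send_rows:
  series:
    - [85,[0.02,0.85,0],[0,0,0]]
    - [85,[0,0.85,0],[0,0,0]]
    - [85,[0,0.85,0],[0,0,0]]
    - [85,[0,0.5,0],[0,0,0]]
    - [85,[0,0.35,0],[0,0,0]]
    - [85,[0,0,0],[0,0,0]]
    - [85,[0,0,0],[0,0,0]]

```text
clock: 13.72
eef_pos: [517.3, 308.3, 236.7]
tool_rot: [-3.139, -0.0, 2.764]
force: [0.2, -0.7, 0.1]
width: 85.2
gripper_force: 0.0
```

```bash
python3 - <<'E'
from m import *
W,im,s=look('wrist',4); x,y,z=np.moveaxis(W,2,0); print(s['eef_pos'],s['tool_rot'])
q=toolxy(W,s,np.radians(158.6))
m=(z>12)&(z<100)&(abs(x-517)<130)&(abs(y-310)<140)
k,l,st,c=cv2.connectedComponentsWithStats(m.astype(np.uint8))
for i in range(1,k):
    if st[i,4]>200:
        fit(W[l==i],f'px{c[i].round()}'); print(np.percentile(q[l==i],[0.3,99.7],axis=0).round(1).tolist())
# spindle: points beyond plates
r=m&(abs(q[...,1])<20)&(z>30)&(z<48)&(abs(q[...,0])>42)&(abs(q[...,0])<75)
P=q[r]; 
for sg in(-1,1):
    A=P[np.sign(P[:,0])==sg]; print('spindle',sg,len(A),A.mean(0) if len(A) else '')
t=(abs(q[...,0])<28)&(abs(q[...,1])<32)&(z>50)&(z<80); print('drum top',np.percentile(z[t],[50,99]),'y',np.percentile(q[t][:,1],[1,99]))
pl=(abs(q[...,0])<45)&(abs(q[...,1])<32)&(z>63.5)&(z<80); print('plates',np.histogram(q[pl][:,0],np.arange(-46,47,2)))
E
```

```text
[517.5457965  308.05135987 236.87840972] [-3.13945308e+00 -1.20320300e-04  2.76301768e+00]
px[280.  84.] 912 rect c [409.2 346.9] size [54.9 44. ] ang 90.0 med [421.9 343.2  95.6] zmax [25.9 95.6 99.8]
[[92.8, -31.8], [142.3, 21.6]]
px[285. 195.] 4688 rect c [518.  309.8] size [ 68.1 129.8] ang 68.6 med [513.4 311.9  57.8] zmax [25.1 57.8 68.4]
[[-62.2, -31.5], [64.1, 35.3]]
px[365. 191.] 3536 rect c [550.9 393.7] size [40.2 99.8] ang 63.3 med [546.5 392.9  34.8] zmax [16.2 34.8 36.4]
[[-49.1, 68.3], [50.6, 114.5]]
spindle -1 143 [-55.2721201    1.43825167]
spindle 1 273 [53.959326    1.73568897]
drum top [59.71230229 63.31766016] y [-20.81170802  24.35451877]
plates (array([ 0,  0,  0,  0,  0, 40, 69, 71, 68,  0,  0,  0,  2,  0,  0,  0,  0,
        0,  0,  0,  1,  0,  1,  3,  1,  0,  0,  0,  0,  1,  0,  0,  0,  0,
        1,  1,  0,  0, 52, 79, 74, 49,  0,  0,  0,  0]), array([-46, -44, -42, -40, -38, -36, -34, -32, -30, -28, -26, -24, -22,
       -20, -18, -16, -14, -12, -10,  -8,  -6,  -4,  -2,   0,   2,   4,
         6,   8,  10,  12,  14,  16,  18,  20,  22,  24,  26,  28,  30,
        32,  34,  36,  38,  40,  42,  44,  46]))
```

View pics/wrist4.png

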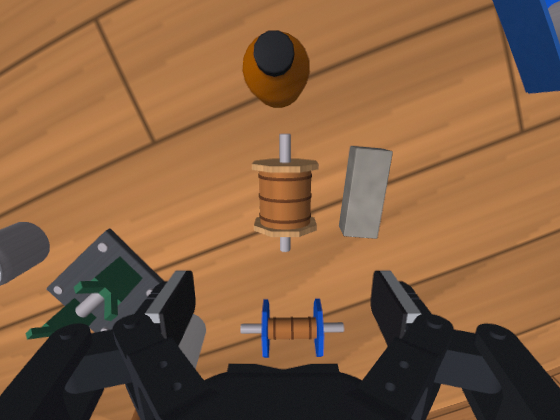

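The wrist view shows the wide roller at (285,198), the stone at (365,192) with finger room, and the bottle at (277,65), which is 93 mm or more from the tool axis. The roller sits about 2 mm off the TCP, so I'm correcting for that and descending.

send_rows:
  series:
    - [76,[0,0.033,-0.2],[0,0,0]]
    - [76,[0,0,-0.5],[0,0,0]]
    - [76,[0,0,-0.6],[0,0,0]]
    - [76,[0,0,-0.6],[0,0,0]]
    - [76,[0,0,-0.6],[0,0,0]]
    - [76,[0,0,-0.5],[0,0,0]]
    - [76,[0,0,-0.2],[0,0,0]]
    - [76,[0,0,0],[0,0,0]]

```text
clock: 14.78
eef_pos: [517.1, 311.4, 44.9]
tool_rot: [-3.14, -0.001, 2.764]
force: [0.8, 0.2, -0.6]
width: 76.0
gripper_force: 0.0
```

send_rows:
  series:
    - [76,[0,0,-0.15],[0,0,0]]
    - [76,[0,0,-0.07],[0,0,0]]
    - [76,[0,0,0],[0,0,0]]

```text
clock: 15.15
eef_pos: [517.5, 311.8, 32.4]
tool_rot: [3.142, 0.0, 2.764]
force: [-0.6, 0.5, -0.0]
width: 76.2
gripper_force: 0.0
```

send_rows:
  series:
    - [60,[0,-0.02,0],[0,0,0]]
    - [40,[0,0,0],[0,0,0]]
    - [20,[0,0,0],[0,0,0]]
    - [0,[0,0,0],[0,0,0]]
    - [0,[0,0,0],[0,0,0]]
    - [0,[0,0,0],[0,0,0]]

```text
clock: 15.9
eef_pos: [517.7, 310.6, 33.0]
tool_rot: [3.142, 0.001, 2.764]
force: [-1.1, -1.9, 5.2]
width: 54.8
gripper_force: 62.9
```

send_rows:
  series:
    - [0,[0,0,0.1],[0,0,0]]
    - [0,[0,0,0.2],[0,0,0]]
    - [0,[0,0,0.4],[0,0,0]]
    - [0,[0,0,0.6],[0,0,0]]
    - [0,[0,0,0.7],[0,0,0]]
    - [0,[0,0,0.7],[0,0,0]]
    - [0,[0,0,0.4],[0,0,0]]
    - [0,[0,0,0],[0,0,0]]

```text
clock: 16.9
eef_pos: [518.0, 311.4, 220.3]
tool_rot: [3.138, 0.002, 2.765]
force: [0.4, -0.6, -6.3]
width: 54.5
gripper_force: 65.1
```

send_rows:
  series:
    - [0,[0.03,-0.2,0],[0,0,-0.3]]
    - [0,[0.06,-0.4,0],[0,0,-0.8]]
    - [0,[0.07,-0.5,0],[0,0,-1]]
    - [0,[0.07,-0.5,0],[0,0,-1]]
    - [0,[0.07,-0.5,0],[0,0,-1]]
    - [0,[0.07,-0.5,0],[0,0,-1]]
    - [0,[0.07,-0.5,0],[0,0,-1]]
    - [0,[0.07,-0.5,0],[0,0,-1]]

```text
clock: 17.9
eef_pos: [547.3, 91.0, 217.2]
tool_rot: [-3.139, 0.0, 2.137]
force: [-0.4, -0.4, -5.5]
width: 54.5
gripper_force: 64.8
```

send_rows:
  series:
    - [0,[0.07,-0.5,0],[0,0,-1]]
    - [0,[0.06,-0.4,0],[0,0,-1]]
    - [0,[0,-0.03,0],[0,0,-0.64]]
    - [0,[0,0,0],[0,0,-0.3]]
    - [0,[0,0,0],[0,0,0]]
    - [0,[0,0,0],[0,0,0]]

```text
clock: 18.65
eef_pos: [555.7, 39.4, 218.2]
tool_rot: [-3.142, -0.0, 1.889]
force: [-0.0, -0.5, -5.9]
width: 54.8
gripper_force: 64.8
```

```bash
python3 - <<'E'
from m import *
W,im,s=look('wrist',5); x,y,z=np.moveaxis(W,2,0); E=s['eef_pos']; print(E,s['tool_rot'])
yaw=np.radians(108.2); q=toolxy(W,s,yaw); tz=z-E[2]
hsv=cv2.cvtColor(im,cv2.COLOR_RGB2HSV)
g=(abs(x-554)<90)&(abs(y-39)<90)&(z<95)
gr=g&(hsv[...,0]>45)&(hsv[...,0]<90)&(hsv[...,1]>80)&(z>80)
P=q[gr]
for sg in(-1,1):
    A=P[np.sign(P[:,0])==sg]; print('fork tops',sg,len(A),np.percentile(A,[2,50,98],axis=0).round(1).tolist() if len(A) else'')
b=g&(z>6)&(z<18)&(hsv[...,1]<110); fit(W[b],'base')
pl=(abs(q[...,0])<80)&(abs(q[...,1])<40)&(tz>-45)&(tz<40)
A=pl&(abs(tz)<34)&(q[...,0]>20)
print('held hist x',np.histogram(q[A][:,0],np.arange(20,76,2)))
spn=pl&(q[...,0]>42)&(q[...,0]<72)&(abs(tz)<12)&(abs(q[...,1])<12); print('spindle',spn.sum(),np.median(q[spn],0),np.percentile(tz[spn],[50,98]), 'end',np.percentile(q[spn][:,0],99), 'slope', np.polyfit(q[spn][:,0],q[spn][:,1],1), np.polyfit(q[spn][:,0],tz[spn],1))
look('top',5)
E
```

```text
[555.73083613  39.33248177 218.2819689 ] [-3.14156208e+00 -2.63019821e-04  1.88924863e+00]
fork tops -1 0 
fork tops 1 506 [[42.9, -27.2], [49.1, -13.2], [54.6, 24.3]]
base 5008 rect c [547.8  64.3] size [206.2  89.7] ang 23.5 med [537.1  66.   12.1] zmax [10.1 12.1 16.1]
held hist x (array([ 635,  752,  265,    0,  197,  424,  435, 6720,  130,  140,  133,
        141,  134,  141,  136,  143,  153,  142,  143,  152,  151,  154,
         73,    0,    0,    0,    0]), array([20, 22, 24, 26, 28, 30, 32, 34, 36, 38, 40, 42, 44, 46, 48, 50, 52,
       54, 56, 58, 60, 62, 64, 66, 68, 70, 72, 74]))
spindle 1663 [53.75719866 -1.00604767] [5.91737389 7.72913322] end 64.31402553623207 slope [-0.00334977 -0.86344921] [-0.0218828   6.69305711]
```

View pics/wrist5.png

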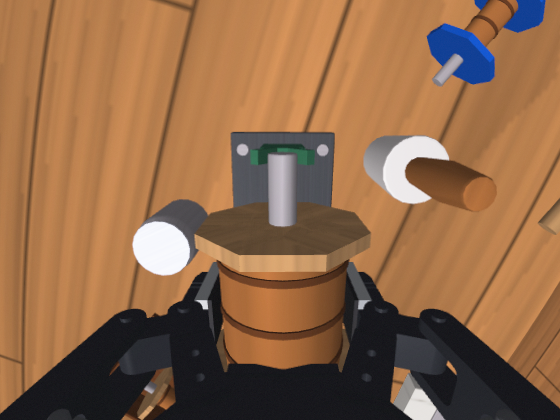

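The wide roller is held level, its spindle pointing at the near fork (283,155). It is within about 1 mm of the stand's axis across and along. I'm lowering it now.

send_rows:
  series:
    - [0,[0,0,-0.2],[0,0,0]]
    - [0,[0,0,-0.4],[0,0,0]]
    - [0,[0,0,-0.5],[0,0,0]]
    - [0,[0,0,-0.4],[0,0,0]]
    - [0,[0,0,-0.3],[0,0,0]]
    - [0,[0,0,-0.17],[0,0,0]]
    - [0,[0,0,0],[0,0,0]]
    - [0,[0,0,0],[0,0,0]]

```text
clock: 19.75
eef_pos: [556.4, 39.1, 100.7]
tool_rot: [3.14, 0.0, 1.888]
force: [-0.3, -0.4, -4.9]
width: 54.0
gripper_force: 64.8
```

send_rows:
  series:
    - [0,[0,0,-0.05],[0,0,0]]
    - [0,[0,0,-0.05],[0,0,0]]
    - [0,[0,0,-0.05],[0,0,0]]
    - [0,[0,0,-0.05],[0,0,0]]
    - [0,[0,0,-0.05],[0,0,0]]
    - [0,[0,0,0],[0,0,0]]

```text
clock: 20.5
eef_pos: [555.6, 38.9, 84.8]
tool_rot: [-3.141, -0.0, 1.888]
force: [-0.4, -0.4, -6.0]
width: 54.6
gripper_force: 64.8
```

send_rows:
  series:
    - [0,[0,0,-0.03],[0,0,0]]
    - [0,[0,0,-0.03],[0,0,0]]
    - [0,[0,0,-0.03],[0,0,0]]
    - [0,[0,0,0],[0,0,0]]

```text
clock: 21.0
eef_pos: [555.7, 38.9, 79.6]
tool_rot: [-3.141, -0.0, 1.888]
force: [-0.3, 0.9, -5.8]
width: 54.6
gripper_force: 64.8
```

send_rows:
  series:
    - [0,[0,0,-0.02],[0,0,0]]
    - [0,[0,0,-0.02],[0,0,0]]
    - [0,[0,0,0],[0,0,0]]

```text
clock: 21.38
eef_pos: [555.8, 38.9, 77.2]
tool_rot: [-3.141, -0.0, 1.888]
force: [-0.3, 0.6, -6.1]
width: 54.1
gripper_force: 64.8
```

send_rows:
  series:
    - [0,[0,0,-0.02],[0,0,0]]
    - [0,[0,0,0],[0,0,0]]

```text
clock: 21.62
eef_pos: [555.8, 38.9, 76.1]
tool_rot: [-3.141, -0.0, 1.888]
force: [-0.3, -0.5, -6.3]
width: 54.2
gripper_force: 64.8
```

send_rows:
  series:
    - [0,[0,0,-0.02],[0,0,0]]
    - [0,[0,0,0],[0,0,0]]

```text
clock: 21.88
eef_pos: [555.7, 38.9, 74.8]
tool_rot: [-3.141, -0.0, 1.888]
force: [0.7, 0.0, -4.8]
width: 54.5
gripper_force: 64.8
```

send_rows:
  series:
    - [0,[0,0,-0.015],[0,0,0]]
    - [0,[0,0,0],[0,0,0]]

```text
clock: 22.12
eef_pos: [555.9, 38.9, 74.1]
tool_rot: [3.141, 0.0, 1.888]
force: [0.5, -0.4, -5.4]
width: 54.7
gripper_force: 65.0
```

send_rows:
  series:
    - [0,[0,0,-0.01],[0,0,0]]
    - [0,[0,0,0],[0,0,0]]

```text
clock: 22.38
eef_pos: [556.0, 38.9, 74.0]
tool_rot: [3.141, 0.0, 1.888]
force: [-1.3, -1.0, 2.3]
width: 53.9
gripper_force: 65.5
```

Contact came at TCP 74.0, so the spindle is on the fork floors. I'm releasing slowly.

send_rows:
  series:
    - [56,[0,0,0],[0,0,0]]
    - [58,[0,0,0],[0,0,0]]
    - [62,[0,0,0],[0,0,0]]
    - [68,[0,0,0],[0,0,0]]
    - [74,[0,0,0],[0,0,0]]
    - [76,[0,0,0],[0,0,0]]
    - [76,[0,0,0],[0,0,0]]

```text
clock: 23.25
eef_pos: [555.8, 38.9, 73.4]
tool_rot: [-3.142, -0.0, 1.888]
force: [-0.1, -0.1, -0.2]
width: 76.0
gripper_force: 0.0
```

send_rows:
  series:
    - [76,[0,0,0.1],[0,0,0]]
    - [76,[0,0,0.3],[0,0,0]]
    - [76,[0,0,0.5],[0,0,0]]
    - [76,[0,0,0.6],[0,0,0]]
    - [76,[0,0,0.7],[0,0,0]]
    - [76,[0,0,0.5],[0,0,0]]
    - [76,[0,0,0.3],[0,0,0]]
    - [76,[0,0,0],[0,0,0]]

```text
clock: 24.25
eef_pos: [556.7, 39.1, 255.9]
tool_rot: [3.137, 0.001, 1.888]
force: [0.3, 0.3, -0.1]
width: 76.1
gripper_force: 0.0
```

```bash
python3 - <<'E'
from m import *
W,im,s=look('wrist',6); x,y,z=np.moveaxis(W,2,0); E=s['eef_pos']; print(E,s['tool_rot'])
a=np.radians(18.2); q=(W[...,:2]-[555,39])@np.array([[np.cos(a),np.sin(a)],[-np.sin(a),np.cos(a)]]).T
hsv=cv2.cvtColor(im,cv2.COLOR_RGB2HSV)
n=(abs(q[...,0])<50)&(abs(q[...,1])<80)
gr=n&(hsv[...,0]>45)&(hsv[...,0]<90)&(hsv[...,1]>80)&(z>84)
for sg in(-1,1):
    k=gr&(np.sign(q[...,1])==sg); print('fork',k.sum(),np.percentile(q[k],[2,98],axis=0).round(1).tolist())
    k=n&(sg*q[...,1]>44)&(sg*q[...,1]<72)&(abs(q[...,0])<12)&(hsv[...,1]<70)&(z>65)&(z<95); print('spindle',k.sum(),np.percentile(q[k],[2,50,98],axis=0).round(1).tolist(),'z',np.percentile(z[k],[50,97]).round(1))
k=n&(z>98)&(z<120); print(np.histogram(q[k][:,1],np.arange(-44,45,2))[0],z[k].max())
W,im,s=look('top',6); fit(W[(W[...,2]>50)&(abs(W[...,0]-509)<70)&(abs(W[...,1]+264)<80)&(W[...,2]<100)],'slim')
E
```

```text
[555.97292783  38.8990149  254.50045796] [3.13982362e+00 6.07710864e-04 1.88831256e+00]
fork 195 [[-26.8, -54.5], [23.7, -43.5]]
spindle 162 [[-5.5, -65.2], [-0.1, -56.8], [6.1, -49.0]] z [79.8 81.7]
fork 318 [[-27.2, 43.1], [24.7, 54.8]]
spindle 250 [[-5.8, 44.7], [-0.4, 54.2], [4.9, 63.4]] z [79.7 81.9]
[  0   0   0  40  99 102 197  62  65  58  71  78  64  65  59  63  66  63
  64  67  62  75  79  68  67  68  67  71  71  77  75  67  73  78  70  54
  73 128 111 142   0   0   0   0] 110.47539846997819
slim 288 rect c [ 506.8 -262.9] size [66.  74.1] ang 69.4 med [ 513.  -263.6   57.6] zmax [50.3 57.6 76. ]
```

View pics/wrist6.png

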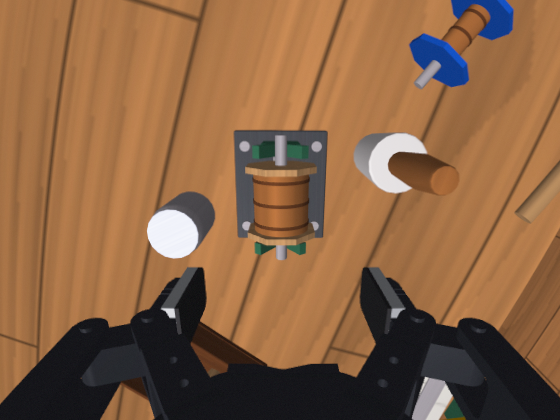

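The wide roller is seated: both spindle ends top out at about 81 mm (75 + 6), it is centred along the stand to about 1 mm, and the tin and maul are untouched. The slim roller lies level in the tray. I'm handing in.

```bash
python3 -c "
from cell import ctrl; print(ctrl.finish_job())"
```

```text
the job is handed in; nothing more can be done
None
```

The job is handed in at about 24 s of the 61 s allowed: the slim roller lies level in the tray within about 3 mm of its centre, the wide roller is seated in both forks and centred to about 1 mm, and there was no contact with the bystanders; the hand-in returned no verdict.

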